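Close the cleaned absorber canister with its sprung cap

ROBOT

A 6-joint arm with a two-finger parallel gripper is mounted at the origin on the work surface. World frame = base frame: x ahead of the robot, y to its left, z up, the work surface at z = 0. Lengths are in mm, angles in rad, forces in N, time in s.
With the tool pointing down it reaches from about 300 to 775 mm from the base axis. Payload 14.6 kg.
Tool frame: the origin (TCP) lies between the finger pads; the fingertips stand 19 mm ahead of it and the grasp point (between the pads) is the TCP; z points along the fingers, y is the line along which they close (so a half turn about z gives the same grasp; the last joint's range is limited). The gripper opens to 94 mm and grips with 3 to 60 N. Pads are 16 mm wide; open, the fingers measure 119 mm over their backs; the gripper's body (75 mm by 177 mm) begins 78 mm behind the grasp point.
Start: joints at [-1.253, 0.3, 1.521, -0, 1.321, -0.067], TCP at [206.448, -509.773, 224.446] pointing down, gripper open.
Joint ranges: [-3.03, 3.03], [-0.79, 2.21], [0.23, 2.52], [-1.04, 4.18], [0, 3.07], [-2.55, 2.55]. Speed limits (rad/s): [2.22, 2.22, 2.57, 3.14, 3.14, 3.14].

INTERFACE

Orientations are given as [roll, pitch, yaw] about the fixed x, y, z axes, in that order (R = Rz(yaw) Ry(pitch) Rx(roll)).
In Python, from cell import monitor, imaging, job, find_in, trace gives the robot as it stands. The module is installed in compiled form; this text tells all that it offers.
- The arm moves only by the tool arm_command, never from a script. Its argument "steps" is a list of rows, each a list of 5 numbers: the opening, from 0 (shut) to 1 (fully open), then the shift along the tool's x, y, z in mm, then the turn about the tool's z in degrees. In form: [[gripper, dx, dy, dz, turn], ...]. A call has 1 to 20 rows; each row is the pose to reach, as a shift and turn from the pose commanded when the call began, along the tool's axes at that moment; what a row does not reach only later rows make up. A row lasts 1/8 s, in which the tool goes at most 62.5 mm and 10.7 degrees, less where a joint would pass 70% of its speed; a pose out of reach is approached as far as the arm can. A call with a gripper value outside its range is refused whole. The fingers move at their own pace and stop on an object; "force" is the grip in N (left out, the last holds). Time passes only in rows, so rows that repeat a pose let the fingers close. It gives the time, the measured TCP pose, the force, the opening and the grip force at its end, in the units of the state.
- monitor.read_state(): the state, without advancing time (a new reading comes with each control period).
- imaging.camera(name): name is "scene" or "side" or "wrist"; returns a dict with "img" (384x512x3 uint8, red, green, blue), "mtx" (3x3 intrinsics, pixels), "D" ([k1, k2, p1, p2, k3] as OpenCV has them; the pictures are not rectified), "view" (4x4, takes a point from world to camera coordinates). Camera axes: x right, y down, z forward; pixel columns grow to the right and rows downward; lengths in mm; the calibration is good to about 2 mm. A picture is of the moment at which its call begins. There is no depth.
- job.sign_off(): hands the job in; it is judged then, once.
Trained networks look in a picture, given as the dict that the camera call returned (one of the last four; its "shot" number tells which), for a name from the list of things; names that differ only in an ending like _2 or _b are one class to them, and where a whole thing is asked for, a point or a joint stands for the part that bears it (a point fixed in the world has none). Each returns a list of dicts, best first, with "p" (0 to 1); they miss things now and then, are a little off and sometimes report something else, mostly with a low value. They report only what shows in the picture. A call takes as long as a camera call. They do not tell look-alikes from the thing itself.
- find_in(picture, target): "rect" ([centre column, centre row, width, height] in pixels, round what is visible of it).
- trace(picture, target): "region" (384x512 bool, what is visible of it) and "rect" ([centre column, centre row, width, height] in pixels, round what is visible of it).
The state is a dict: "clock": time; "joints": joint angles; "qd": joint speeds; "effort": joint torques, N m; "eef_pos": TCP position; "eef_rot": TCP orientation; "wrist_force": force on the tool from outside, world axes, zero at the start; "moment": the same for the moment, N m; "finger_gap": finger opening in mm; "finger_force": force on a finger pad.
Only numpy, scipy, OpenCV 4.12 (cv2) and the standard library are available. Lean on these libraries where they do the work, as an engineer would, in place of code of your own. Each camera call takes 0.05 s, during which the arm holds its last target. There are 200 camera calls.

TASK

Close the open canister with the blue collar using the blue cap: pinch the cap's two white tabs together, lower it into the mouth until its disc sits flat on the collar, and let go so that the tabs spring out under the rim. Leave the yellow cap where it is.

Things in the scene. Friction and masses are not known exactly. Their poses are not given: they have to be found in the camera images.
- cap_blue_center (a point): Centre, half-way up, of the loose blue cap: upright on the bench, 56 mm tall, 75 g. Blue disc 84 mm across, 5 mm thick, top 2 mm and underside 7 mm below this point. Two white finger lugs stand on the disc, one each side along the cap's y axis (z up), 22 mm wide, tops 28 mm above this point, 56 mm over their outer faces when free. Any turn about the vertical fits the mouth.
- canister_blue_rim (a point): Centre of the open mouth of the blue-collared canister, at the collar's top, 90 mm above the bench. Fixed, clear, empty, 112 mm across (foot 120). Collar 92 mm across; its mouth narrows like a funnel from 76 mm to 62 mm across 9 mm lower; below, free space over 65 mm deep, wide enough for the hooks. z up. A like canister with a yellow collar stands elsewhere: a bystander.
- cap_blue_tab (a joint): How far each tab (a lug and the hook below it) is pinched in: 0 free, 0.011 m fully; then 34 mm over the lugs. Tabs are linked; springs 2 N free to 5 N pinched, a 15 to 30 N grip holds and carries. Hooks span 70 mm free, 48 mm pinched, their top 15 and bottom 19 mm under the disc; two fixed feet between them, within 50 mm diameter, reach 21 mm under the disc.
- cap_yellow_center (a point): centre of the yellow cap, the same in shape and size as the blue one; a bystander.
There are look-alikes about, which are no part of the job. Of the things shaped like the part that bears cap_blue_center, the blue one is meant.

How it is judged:
By the outcome, as a careful person would: the job done as asked, in the order asked, and still so for the second after the job is handed in, with the robot touching nothing.
It also fails if it takes over 38 s, if anything falls off the work surface, if the arm or the gripper's body presses on something with over 40 N, if the wrist force passes 120 N, or if a joint passes its speed limit or range.

## Working session

There is one attempt and no reset: what is moved stays moved. The work goes in short steps, Python scripts to look and compute and a tool call to move; the robot and the scene stay as the last step left them, time stands still between calls to the robot, and variables do not carry over. Pictures are saved under pics/ and viewed, at most 10 in all, crops included, and the job is handed in when it is done.

Besides the shell and the picture viewer there is one more tool, called after "Request:" by a JSON object that holds its "op" and its "data". arm_command: Moves the arm, as the interface text tells. Its arguments: {"type":"object","properties":{"steps":{"type":"array","items":{"type":"array","items":{"type":"number"}}},"force":{"type":"number"}},"required":["steps"]}

```bash
mkdir -p pics
cat > h.py <<'E'
import numpy as np, cv2
from cell import monitor, imaging, job, find_in, trace
def ray(c,uv):
    p=cv2.undistortPoints(np.array([[uv]],float),c["mtx"],np.array(c["D"],float))[0,0]
    V=np.array(c["view"]);R=V[:3,:3];t=V[:3,3]
    return -R.T@t, R.T@np.array([p[0],p[1],1.])
def atz(c,uv,z):
    o,d=ray(c,uv);return o+d*(z-o[2])/d[2]
def proj(c,P):
    V=np.array(c["view"]);r=cv2.Rodrigues(V[:3,:3])[0]
    return cv2.projectPoints(np.array(P,float).reshape(-1,1,3),r,V[:3,3],c["mtx"],np.array(c["D"],float))[0][:,0]
def save(n,img): cv2.imwrite(f"pics/{n}.png",img[:,:,::-1])
E
python3 - <<'E'
from h import *
s=monitor.read_state();print(s["clock"],s["eef_pos"],s["eef_rot"],s["finger_gap"])
ims=[]
for n in ["scene","side"]:
    c=imaging.camera(n);ims.append(c["img"])
    print(n,np.round(-np.array(c["view"])[:3,:3].T@np.array(c["view"])[:3,3]))
    for t in ["cap_blue_center"]:
        for r in trace(c,t):
            m=r["region"];print(t,r["p"],np.round(r["rect"],1),c["img"][m].mean(0).round(),[np.round(atz(c,r["rect"][:2],z)[:2]) for z in (28,)])
    for r in find_in(c,"canister_blue_rim"): print("rim",r["p"],r["rect"],atz(c,r["rect"][:2],90).round())
    save(n,c["img"])
E
```

```text
0.0 [ 206.37852416 -509.55028705  223.89526044] [-3.14043587e+00 -7.49305780e-05  3.84820240e-01] 93.9100070143445
scene [ 821. -449.  643.]
cap_blue_center 0.97 [251.2 203.4  37.3  26.7] [136.  65.   7.] [array([443.,  23.])]
cap_blue_center 0.91 [201.1 204.6  31.8  25.2] [134.  63.   6.] [array([354., -54.])]
cap_blue_center 0.86 [264.  125.4  29.7  23.5] [122.  58.   8.] [array([264., 306.])]
cap_blue_center 0.82 [245.3 149.4  31.3  29.9] [17. 76. 33.] [array([297., 177.])]
cap_blue_center 0.57 [279.6 172.4  35.1  30.3] [ 39.  65. 110.] [array([429., 158.])]
rim 0.68 [237.3, 303.9, 68.0, 82.4] [ 611. -221.   90.]
side [-96. 717. 679.]
cap_blue_center 0.97 [269.1 209.3  35.8  30.4] [161.  93.  61.] [array([429.,  41.])]
cap_blue_center 0.97 [281.1 276.1  47.7  44.3] [ 64. 103.  66.] [array([286., 187.])]
cap_blue_center 0.89 [252.5 327.6  52.4  47.9] [164.  94.  58.] [array([250., 311.])]
cap_blue_center 0.82 [325.5 202.5  36.2  30. ] [157.  91.  58.] [array([347., -58.])]
cap_blue_center 0.62 [233.4 241.4  43.1  36.5] [ 77.  90. 125.] [array([419., 170.])]
rim 0.75 [276.1, 140.9, 40.5, 48.2] [ 536. -122.   90.]
```

View pics/scene.png

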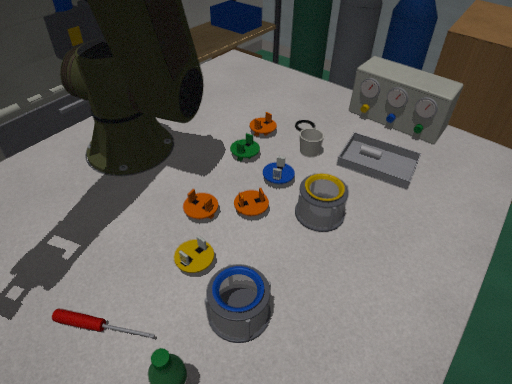

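View pics/side.png

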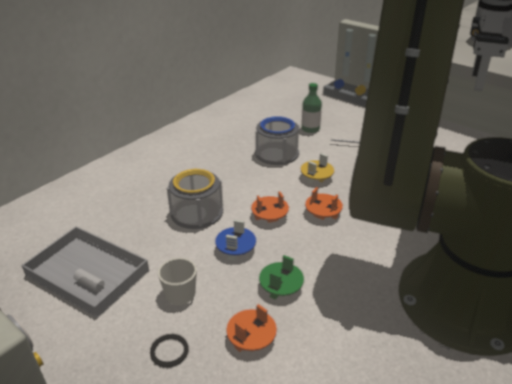

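Run:
```python
from h import *
def blue(c,win):
    h=cv2.cvtColor(c["img"],cv2.COLOR_RGB2HSV);m=cv2.inRange(h,(105,120,50),(125,255,255))
    k=np.zeros_like(m);x,y,w=win;k[y-w:y+w,x-w:x+w]=1
    return m*k
for n,wc,wr in [("scene",(279,173,),(238,289)),("side",(235,242),(278,127))]:
    c=imaging.camera(n)
    for nm,w,z,s in [("cap",wc,26,26),("rim",wr,90,42)]:
        m=blue(c,(*w,s));pts=cv2.findNonZero(m)
        h=cv2.convexHull(pts)[:,0].astype(float)
        P=np.array([atz(c,p,z)[:2] for p in h],np.float32)
        (x,y),r=cv2.minEnclosingCircle(P)
        e=cv2.fitEllipse(P)
        print(n,nm,len(pts),np.round((x,y,r),1),np.round(e[0],1),np.round(e[1],1))
    # lugs: non-blue in cap trace region
    ts=trace(c,"cap_blue_center")
    t=min(ts,key=lambda r:np.hypot(r["rect"][0]-wc[0],r["rect"][1]-wc[1]))
    x,y=wc
    save("z"+n,cv2.resize(c["img"][y-30:y+30,x-40:x+40],None,fx=8,fy=8,interpolation=cv2.INTER_CUBIC))
a=cv2.imread("pics/zscene.png");b=cv2.imread("pics/zside.png");cv2.imwrite("pics/zz.png",cv2.resize(np.hstack([a,b]),(800,300)))
```

```text
scene cap 405 [423.8 157.2  42.6] [424.4 157.1] [83.2 83.7]
scene rim 912 [ 591.1 -197.6   46. ] [ 591.3 -197. ] [90.  91.3]
side cap 521 [419.3 162.9  39.8] [419.4 163.3] [78.2 78.9]
side rim 92 [ 588.1 -193.4   42.1] [ 587.8 -192.9] [75.6 84.4]
```

View pics/zz.png

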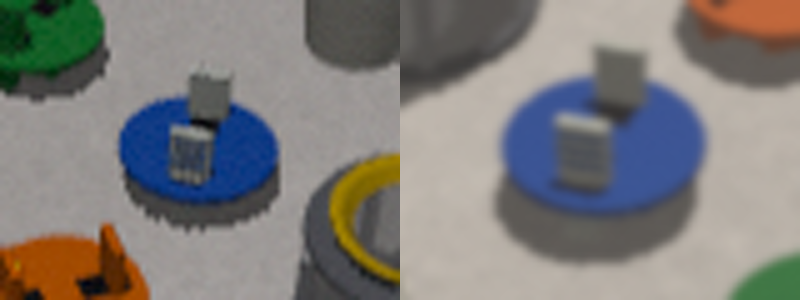

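The pictures agree: the blue cap is at scene (279,173) and side (235,242), and the blue rim at scene (238,289) and side (278,127). In the crops the lug tops are at scene (277.4,168.6) and (281,157.6), and side (232,235.4) and (239,222).

Run:
```python
from h import *
from scipy.spatial.transform import Rotation as R
for n,a,b in [("scene",(277.4,168.9),(281,157.9)),("side",(232,235.6),(239.3,222.3))]:
    c=imaging.camera(n);A,B=atz(c,a,56)[:2],atz(c,b,56)[:2];d=B-A
    print(n,A,B,(A+B)/2,np.hypot(*d),np.degrees(np.arctan2(d[1],d[0])))
s=monitor.read_state();M=R.from_euler("xyz",s["eef_rot"]).as_matrix();print(M.round(3))
print(M.T@(np.array([423,159,150])-s["eef_pos"]),np.degrees(np.arctan2(M[1,1],M[0,1])))
w=imaging.camera("wrist");V=np.array(w["view"]);print(M.T@(-V[:3,:3].T@V[:3,3]-s["eef_pos"]));print((V[:3,:3]@M).round(2))
```

```text
scene [434.56107088 137.55634378] [415.69615388 179.43324875] [425.12861238 158.49479626] 45.92994952807044 114.25084941802126
side [409.91217847 182.03529312] [426.07954832 141.89339721] [417.99586339 161.96434517] 43.2753469650572 -68.06261719064943
[[ 0.927  0.375 -0.   ]
 [ 0.375 -0.927  0.   ]
 [-0.    -0.    -1.   ]]
[ 451.75033005 -538.56808433   74.46485817] -67.95275738362669
[  79.61165765   -0.33481549 -160.75895314]
[[-0.    1.   -0.  ]
 [-0.96 -0.   -0.28]
 [-0.28  0.    0.96]]
```

Request:
{"op": "arm_command", "data": {"steps": [[1,20,-24,0,0],[1,50,-60,3,0],[1,85,-102,6,0],[1,120,-143,10,0],[1,155,-185,14,0],[1,190,-227,18,0],[1,225,-268,22,0],[1,260,-310,26,0],[1,295,-352,30,0],[1,330,-394,34,0],[1,365,-435,38,0],[1,400,-477,42,0],[1,430,-513,46,0],[1,448,-534,49,0],[1,452,-539,50,0],[1,452,-539,50,0],[1,452,-539,50,0],[1,452,-539,50,0]], "force": 25}}

```text
clock: 2.9
eef_pos: [423.1, 158.8, 174.7]
eef_rot: [3.142, -0.0, 0.384]
wrist_force: [-0.8, -0.2, 0.6]
finger_gap: 93.6
finger_force: 0.0
```

Run:
```python
from h import *
from scipy.spatial.transform import Rotation as R
s=monitor.read_state();print(s["clock"],s["eef_pos"],s["eef_rot"],s["wrist_force"])
M=R.from_euler("xyz",s["eef_rot"]).as_matrix()
c=imaging.camera("wrist")
h=cv2.cvtColor(c["img"],cv2.COLOR_RGB2HSV);m=cv2.inRange(h,(105,120,50),(125,255,255))
n,l,st,ce=cv2.connectedComponentsWithStats(m);i=1+np.argmax(st[1:,4]);print(st[i])
H=cv2.convexHull(cv2.findNonZero((l==i).astype(np.uint8)))[:,0].astype(float)
e=cv2.fitEllipse(np.array([atz(c,p,26)[:2] for p in H],np.float32));print(e)
print("tool offs",M.T@(np.array([*e[0],47])-s["eef_pos"]))
for r in trace(c,"cap_blue_center"): print(r["p"],r["rect"])
save("w1",c["img"])
```

```text
2.9 [423.10050956 158.81100491 174.71562164] [ 3.14150172e+00 -4.74390382e-04  3.83749849e-01] [-0.79051195 -0.17762461  0.57986841]
[ 211  140   83   80 4304]
((420.80584716796875, 161.87710571289062), (82.09454345703125, 82.56409454345703), 158.27171325683594)
tool offs [ -1.04040338  -3.7138309  127.71480525]
0.72 [252.6, 179.1, 83.3, 82.3]
0.72 [373.7, 212.1, 81.4, 77.3]
0.68 [185.9, 280.7, 69.6, 56.8]
0.63 [413.4, 288.4, 29.1, 42.2]
0.55 [67.0, 265.6, 80.0, 68.0]
```

View pics/w1.png

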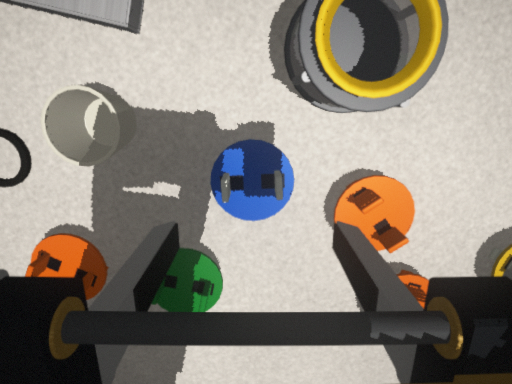

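The blue cap is centred at (252,180) in the wrist view. Its lugs are at (226,186) and (278,184), nearly along tool y, and the space around it is clear for the fingers.

Request:
{"op": "arm_command", "data": {"steps": [[1,-1,-3.7,20,-1.5],[1,-1,-3.7,50,-1.5],[1,-1,-3.7,80,-1.5],[1,-1,-3.7,105,-1.5],[1,-1,-3.7,120,-1.5],[1,-1,-3.7,126,-1.5],[1,-1,-3.7,126,-1.5],[0,-1,-3.7,126,-1.5],[0,-1,-3.7,126,-1.5],[0,-1,-3.7,126,-1.5],[0,-1,-3.7,126,-1.5],[0,-1,-3.7,126,-1.5],[0,-1,-3.7,126,-1.5],[0,-1,-3.7,126,-1.5],[0,-1,-3.7,126,-1.5]], "force": 25}}

```text
clock: 4.88
eef_pos: [420.9, 162.5, 48.9]
eef_rot: [3.141, -0.0, 0.411]
wrist_force: [-3.0, -2.4, 9.8]
finger_gap: 32.6
finger_force: 25.0
```

Request:
{"op": "arm_command", "data": {"steps": [[0,0,0,-8,0],[0,0,0,-25,0],[0,0,0,-50,0],[0,0,0,-80,0],[0,0,0,-110,0],[0,0,0,-135,0],[0,0,0,-148,0],[0,0,0,-150,0],[0,0,0,-150,0]]}}

```text
clock: 6.0
eef_pos: [420.5, 162.5, 197.7]
eef_rot: [-3.141, 0.001, 0.411]
wrist_force: [-0.9, 0.1, -1.4]
finger_gap: 32.3
finger_force: 24.9
```

Run:
```python
from h import *
from scipy.spatial.transform import Rotation as R
s=monitor.read_state();print(s["clock"],s["eef_pos"],s["eef_rot"],s["wrist_force"],s["finger_gap"])
M=R.from_euler("xyz",s["eef_rot"]).as_matrix()
c=imaging.camera("wrist")
h=cv2.cvtColor(c["img"],cv2.COLOR_RGB2HSV);m=cv2.inRange(h,(105,120,30),(125,255,255))
n,l,st,ce=cv2.connectedComponentsWithStats(m);i=1+np.argmax(st[1:,4]);print(st[i])
H=cv2.convexHull(cv2.findNonZero((l==i).astype(np.uint8)))[:,0].astype(float)
z=s["eef_pos"][2]-23
e=cv2.fitEllipse(np.array([atz(c,p,z)[:2] for p in H],np.float32));print(e)
print("cap in tool",M.T@(np.array([*e[0],z])-s["eef_pos"]))
print("move",M.T@(np.array([590,-196,200])-s["eef_pos"]))
save("w2",c["img"])
```

```text
6.0 [420.46651408 162.45017206 197.66231778] [-3.14144133e+00  1.22107753e-03  4.11050685e-01] [-0.93949834  0.07266122 -1.35327613] 32.34659928854473
[ 189  165  132  125 8640]
((420.0481872558594, 163.0059814453125), (81.5296859741211, 83.4688720703125), 119.60020446777344)
cap in tool [-0.13330967 -0.67318278 23.00028206]
move [ 12.18183043 396.33240612  -2.41253385]
```

View pics/w2.png

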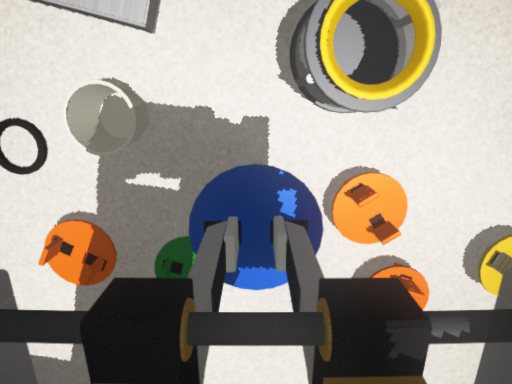

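The cap is held level and centred in the fingers (disc centre about (256,228)). I'll go beside the blue canister so that the wrist camera sees its mouth.

Request:
{"op": "arm_command", "data": {"steps": [[0,-3,15,0,0],[0,-10,45,0,0],[0,-17,85,0,0],[0,-24,130,-1,0],[0,-31,175,-2,0],[0,-38,220,-2,0],[0,-45,265,-2,0],[0,-51,305,-2,0],[0,-57,345,-2,0],[0,-61,375,-2,0],[0,-63,391,-2,0],[0,-63,396,-2,0],[0,-63,396,-2,0],[0,-63,396,-2,0]]}}

```text
clock: 7.8
eef_pos: [521.2, -224.9, 200.6]
eef_rot: [-3.142, -0.0, 0.412]
wrist_force: [0.2, -1.8, -1.1]
finger_gap: 32.4
finger_force: 24.9
```

Run:
```python
from h import *
from scipy.spatial.transform import Rotation as R
s=monitor.read_state();print(s["clock"],s["eef_pos"],s["eef_rot"],s["finger_gap"])
M=R.from_euler("xyz",s["eef_rot"]).as_matrix()
c=imaging.camera("wrist")
p=proj(c,[590,-196,90])[0];print("rim expected at",p)
h=cv2.cvtColor(c["img"],cv2.COLOR_RGB2HSV);m=cv2.inRange(h,(105,120,30),(125,255,255))
n,l,st,ce=cv2.connectedComponentsWithStats(m)
for i in range(1,n):
    if st[i,4]<200: continue
    H=cv2.convexHull(cv2.findNonZero((l==i).astype(np.uint8)))[:,0].astype(float)
    e=cv2.fitEllipse(np.array([atz(c,q,90)[:2] for q in H],np.float32))
    print(st[i],np.round(e[0],1),np.round(e[1],1),M.T@(np.array([*e[0],100])-s["eef_pos"]))
save("w3",c["img"])
```

```text
7.8 [ 521.15949629 -224.90215298  200.57675212] [-3.14158811e+00 -7.86818268e-05  4.11846208e-01] 32.442728960171564
rim expected at [256.85610713 103.63747116]
[ 202   46  109  113 4766] [ 589.4 -195.6] [89.9 90.1] [ 74.2307391    0.45053304 100.58259099]
[ 190  164  132  126 8804] [ 486.4 -239.9] [120.  123.8] [-37.85845625  -0.16005141 100.57377438]
```

View pics/w3.png

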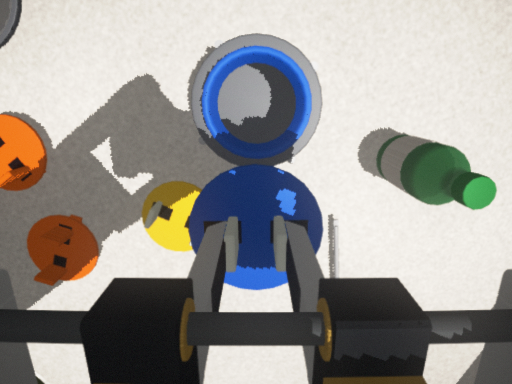

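The rim is centred at about (256,102) in the wrist view and measures 90 mm against 92, within a millimetre of the earlier estimate.

Request:
{"op": "arm_command", "data": {"steps": [[0,12,0.5,0,0],[0,32,1,0,0],[0,54,1,0,0],[0,69,1.1,0,0],[0,74.3,1.1,0,0],[0,74.3,1.1,5,0],[0,74.3,1.1,18,0],[0,74.3,1.1,33,0],[0,74.3,1.1,45,0],[0,74.3,1.1,55,0],[0,74.3,1.1,62,0],[0,74.3,1.1,68,0],[0,74.3,1.1,72,0],[0,74.3,1.1,72,0],[0,74.3,1.1,72,0]]}}

```text
clock: 9.72
eef_pos: [589.9, -197.0, 128.7]
eef_rot: [3.141, -0.0, 0.411]
wrist_force: [-0.7, 0.3, -0.4]
finger_gap: 32.4
finger_force: 24.9
```

Request:
{"op": "arm_command", "data": {"steps": [[0,0,0,3,0],[0,0,0,6,0],[0,0,0,9,0],[0,0,0,10,0],[0,0,0,10.5,0],[0,0,0,10.5,0]]}}

```text
clock: 10.48
eef_pos: [589.8, -197.0, 118.1]
eef_rot: [3.141, -0.0, 0.411]
wrist_force: [-1.1, -0.1, 1.6]
finger_gap: 31.7
finger_force: 24.9
```

Request:
{"op": "arm_command", "data": {"steps": [[0,0,0,0.5,0],[0,0,0,1,0],[0,0,0,1.5,0],[0,0,0,1.5,0]]}}

```text
clock: 10.98
eef_pos: [589.9, -197.0, 117.9]
eef_rot: [3.141, -0.001, 0.411]
wrist_force: [-6.6, 2.5, 13.1]
finger_gap: 32.4
finger_force: 25.0
```

It has made contact at exactly the expected seating height (117.9). Releasing.

Request:
{"op": "arm_command", "data": {"steps": [[0.5,0,0,0,0],[0.7,0,0,0,0],[0.85,0,0,0,0],[0.85,0,0,0,0],[0.85,0,0,0,0],[0.85,0,0,0,0],[0.85,0,0,0,0]]}}

```text
clock: 11.85
eef_pos: [589.7, -197.0, 116.4]
eef_rot: [-3.142, 0.0, 0.411]
wrist_force: [0.4, -1.4, -0.3]
finger_gap: 79.9
finger_force: 0.0
```

Request:
{"op": "arm_command", "data": {"steps": [[0.85,0,0,-5,0],[0.85,0,0,-20,0],[0.85,0,0,-45,0],[0.85,0,0,-75,0],[0.85,-10,0,-100,0],[0.85,-30,0,-110,0],[0.85,-45,0,-110,0],[0.85,-50,0,-110,0],[0.85,-50,0,-110,0]]}}

```text
clock: 12.98
eef_pos: [543.8, -217.0, 226.2]
eef_rot: [-3.141, 0.0, 0.411]
wrist_force: [-0.8, -0.1, -1.0]
finger_gap: 79.9
finger_force: 0.0
```

Run:
```python
from h import *
s=monitor.read_state();print(s["clock"],s["eef_pos"],s["wrist_force"],s["finger_gap"])
out=[]
for n in ["wrist","scene","side"]:
    c=imaging.camera(n);p=proj(c,[589.5,-196,95])[0]
    h=cv2.cvtColor(c["img"],cv2.COLOR_RGB2HSV);m=cv2.inRange(h,(105,120,30),(125,255,255))
    for r in trace(c,"cap_blue_center"):
        if np.hypot(r["rect"][0]-p[0],r["rect"][1]-p[1])<30: print(n,"cap",r["p"],r["rect"],atz(c,r["rect"][:2],95).round(1))
    w=80 if n=="wrist" else 45 
    x,y=p.round().astype(int);x=np.clip(x,w,511-w);y=np.clip(y,w,383-w)
    out.append(cv2.resize(c["img"][y-w:y+w,x-w:x+w],(266,266),interpolation=cv2.INTER_CUBIC))
save("fin",np.hstack(out))
```

```text
12.975 [ 543.81898196 -216.96020835  226.20135581] [-0.76461167 -0.14747081 -0.99162264] 79.94837873538667
wrist cap 0.56 [256.7, 130.7, 90.8, 92.8] [ 590.5 -197.7   95. ]
scene cap 0.76 [237.6, 287.3, 54.5, 47.2] [ 592.8 -199.2   95. ]
side cap 0.67 [277.4, 118.5, 33.5, 19.1] [ 601.2 -211.7   95. ]
```

View pics/fin.png

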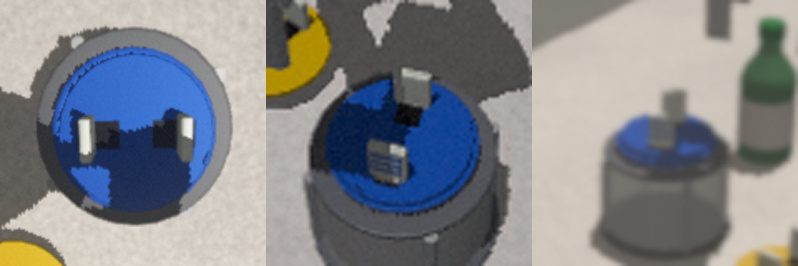

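The cap sits flat and concentric on the blue collar. The lugs are spread to about their free 56 mm (crop columns 78 to 195 against a disc of 52 to 215), so the tabs have sprung out.

```bash
python3 -c "
from cell import job;print(job.sign_off())"
```

```text
the job is handed in; nothing more can be done
None
```

The blue cap is seated flat on the blue-collared canister with its tabs sprung out under the rim. The yellow cap was never touched, and the job was handed in at about 13 s.

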